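# Fan slide mailers into a shingled row on a tray

## Task

Fan the four flat slide mailers into one shingled row along the steel tray so that every label can be read, in order of width: the narrowest lies flat with its label end against the tall end stop, and each wider one in turn lies partly on the one before it, covering about half of its length and sloping down to the tray floor beyond it. All label ends point toward the stop, label side up with no label panel covered, and the row is straight along the middle of the tray. Leave the other things on the worktop where they are.

Things in the scene. Friction and masses are not known exactly. Their poses are not given: they have to be found in the camera images.
- tray: Fixed open steel slide tray on feet, 234 (x) x 120 (y) mm. Origin: centre of its underside at worktop height. +x runs along it away from the tall end stop (top at z = 31 mm, inner face at x = -111 mm); z up. Inner floor at z = 12 mm, 224 x 112 mm clear; the long sides and the far end have low rims 4 mm thick, tops at z = 17 mm.
- stop_foot (a point): Point on the tray's inner floor at the foot of the tall end stop, in the middle of its inner face; axes as the tray's.
- mailer_a: The narrowest of four flat rigid white plastic slide mailers: 80 mm long (x), 32 mm wide (y), 7 mm thick, about 35 g. Origin: centre of its underside. Its -x end is the label end: a blank paper label panel (3 to 25 mm from that end) on the top face; a grey-framed window takes the rest; that part, with its glass slide, is heavier (centre of mass at x = +12 mm). z points out of the top face.
- mailer_a_label (a point): Middle of the lower edge of the label end of mailer_a (its x = -40 mm, underside); axes as the mailer's.
- mailer_b: The second narrowest of four flat rigid white plastic slide mailers: 80 mm long (x), 42 mm wide (y), 7 mm thick, about 35 g. Origin: centre of its underside. Its -x end is the label end: a blank paper label panel (3 to 25 mm from that end) on the top face; a grey-framed window takes the rest; that part, with its glass slide, is heavier (centre of mass at x = +12 mm). z points out of the top face.
- mailer_b_label (a point): Middle of the lower edge of the label end of mailer_b (its x = -40 mm, underside); axes as the mailer's.
- mailer_c: The second widest of four flat rigid white plastic slide mailers: 80 mm long (x), 52 mm wide (y), 7 mm thick, about 35 g. Origin: centre of its underside. Its -x end is the label end: a blank paper label panel (3 to 25 mm from that end) on the top face; a grey-framed window takes the rest; that part, with its glass slide, is heavier (centre of mass at x = +12 mm). z points out of the top face.
- mailer_c_label (a point): Middle of the lower edge of the label end of mailer_c (its x = -40 mm, underside); axes as the mailer's.
- mailer_d: The widest of four flat rigid white plastic slide mailers: 80 mm long (x), 62 mm wide (y), 7 mm thick, about 35 g. Origin: centre of its underside. Its -x end is the label end: a blank paper label panel (3 to 25 mm from that end) on the top face; a grey-framed window takes the rest; that part, with its glass slide, is heavier (centre of mass at x = +12 mm). z points out of the top face.
- mailer_d_label (a point): Middle of the lower edge of the label end of mailer_d (its x = -40 mm, underside); axes as the mailer's.
- beaker: Bystander, loose, to be left alone: small empty glass beaker, 58 mm across its rim, 60 mm high. Origin: centre of its underside.
- timer: Bystander, loose, to be left alone: pale lab timer, 70 (x) x 62 (y) x 20 mm, lying display up. Origin: centre of its underside.
- tape_roll: Bystander, loose, to be left alone: yellow roll of label tape lying flat, 60 mm across, 19 mm high. Origin: centre of its underside.
- petri_dish: Bystander, loose, to be left alone: lidded petri dish lying flat, 68 mm across, 14 mm high. Origin: centre of its underside.
- round_bottle: Bystander, loose, to be left alone: clear round reagent bottle with blue cap, 72 mm across, 139 mm high. Origin: centre of its underside.
- red_box: Bystander at the back right, fixed: red lidded box, 90 (x) x 124 (y) x 86 mm. Origin: centre of its underside.
- aqua_box: Bystander near the front left, fixed: pale blue lidded box, 118 (x) x 168 (y) x 88 mm. Origin: centre of its underside.
- white_tub: Bystander at the front right, fixed: white tub, 94 mm across, 91 mm high. Origin: centre of its underside.
- vortex_mixer: Bystander, fixed bench mixer: blue-grey block standing behind and right of the tray, about 200 (x) x 180 (y) x 105 mm over its corners as it stands, with a knob-like black head on top to 152 mm high. Origin: centre of its underside.
- pink_tub: Bystander, fixed: pink tub full of tissue left of the tray, about 146 (x) x 160 (y) mm over its corners as it stands, 90 mm high. Origin: near the centre of its underside.

How it is judged:
At the end, for the whole second after the job is handed in: Narrowest flat, label end within 10 mm of the stop; each next one slopes 0.07-0.40 rad, its label end 29-53 mm past the previous one's; centres within 12 mm of the tray's middle line, square within 0.14 rad, origins under 40 mm high, at rest; loose bystanders moved under 20 mm (x of mailer_a_label in the frame of stop_foot between -0.004 and 0.01 m and angle between mailer_a's own z axis and vertical below 0.06 rad and y of mailer_a in the frame of tray between -0.012 and 0.012 m and angle between the y axis of each of mailer_a, mailer_b, mailer_c, mailer_d and the y axis of tray, either way round below 0.14 rad and linear speed of each of mailer_a, mailer_b, mailer_c, mailer_d below 0.01 m/s and height (world z) of each of mailer_a, mailer_b, mailer_c, mailer_d below 0.04 m and y of mailer_b in the frame of tray between -0.012 and 0.012 m and x of mailer_b_label in the frame of mailer_a between -0.011 and 0.013 m and angle between mailer_b's own z axis and vertical between 0.07 and 0.4 rad and y of mailer_c in the frame of tray between -0.012 and 0.012 m and x of mailer_c_label in the frame of mailer_b between -0.011 and 0.013 m and angle between mailer_c's own z axis and vertical between 0.07 and 0.4 rad and y of mailer_d in the frame of tray between -0.012 and 0.012 m and x of mailer_d_label in the frame of mailer_c between -0.011 and 0.013 m and angle between mailer_d's own z axis and vertical between 0.07 and 0.4 rad and distance of each of beaker, timer, tape_roll, petri_dish, round_bottle from where it was at the start of the episode below 0.02 m); the robot touches nothing.
It fails at once if a loose bystander is pushed away by 3 cm (distance of any of beaker, timer, tape_roll, petri_dish, round_bottle from where it was at the start of the episode above 0.03 m).
It fails at once if a loose bystander is tipped over (angle between any of beaker, timer, tape_roll, petri_dish, round_bottle's own z axis and vertical above 0.35 rad).
It also fails if it takes over 72 s, if anything falls off the work surface, if the arm or the gripper's body presses on something with over 40 N, if the wrist force passes 120 N, or if a joint passes its speed limit or range.

## Robot

A 6-joint arm with a two-finger parallel gripper is mounted at the origin on the work surface; the furniture and walls round the work are solid. World frame = base frame: x ahead of the robot, y to its left, z up, the work surface at z = 0. Lengths are in m, angles in rad, forces in N, time in s.
With the tool pointing down it reaches from about 0.3 to 0.875 m from the base axis. Payload 6.4 kg.
Tool frame: the origin (TCP) lies between the finger pads; the fingertips stand 19 mm ahead of it and the grasp point (between the pads) is the TCP (ctrl.tips_ahead is the z of the fingertips in the tool frame, in m); z points along the fingers, y is the line along which they close (so a half turn about z gives the same grasp; the last joint's range is limited). The gripper opens to 85 mm and grips with 20 to 120 N. Pads are 22 mm wide; open, the fingers measure 114 mm over their backs; the gripper's body (76 mm by 85 mm) begins 54 mm behind the grasp point. The pads swing forward as they close: fully open they stand 13 mm farther back than shut.
Start: joints at [-1.537, 0.181, 1.607, -0, 1.354, -0.206], TCP at [0.137, -0.559, 0.25] pointing down, gripper open.
Joint ranges: [-2.99, 2.99], [-0.89, 2.07], [0.3, 2.58], [-1.14, 4.28], [0, 2.63], [-3.12, 3.12]. Speed limits (rad/s): [2.57, 2.57, 3.01, 3.14, 3.14, 3.14].

## Interface

Orientations are given as a unit quaternion [w, x, y, z].
In Python, from bench import readout, vision, ctrl gives the robot as it stands.
- The arm moves only by the tool play_rows, never from a script. Its arguments are lists of equal length, an entry for each row: "xyz": the shift along the tool's x, y, z in mm, a list of three; "rot": the turn, a rotation vector about the tool's x, y, z in rad, a list of three; "grip": the opening, from 0 (shut) to 1 (fully open). In form: {"xyz": [[x, y, z], ...], "rot": [[rx, ry, rz], ...], "grip": [grip, ...]}. A call has exactly 10 rows; each row is the pose to reach, as a shift and turn from the pose commanded when the call began, along the tool's axes at that moment; what a row does not reach only later rows make up. A row lasts 1/8 s, in which the tool goes at most 62.5 mm and 10.7 degrees, less where a joint would pass 70% of its speed; a pose out of reach is approached as far as the arm can. A call with a gripper value outside its range is refused whole. The fingers move at their own pace and stop on an object; the grip force is fixed at half the most. Time passes only in rows, so rows that repeat a pose let the fingers close, or fill a call up. It gives the time, the measured TCP pose, the force, the opening and the grip force at its end, in the units of the state.
- readout.get_obs(): the state, without advancing time (a new reading comes with each control period).
- vision.camera(name): name is "scene" or "top" or "wrist"; returns a dict with "color" (480x640x3 uint8, red, green, blue), "depth" (480x640 float32, m along the optical axis (not along the pixel's ray), 0 where there is no reading), "camera_matrix" (3x3 intrinsics, pixels), "extrinsics" (4x4, takes a point from camera to world coordinates); the wrist camera has in their place "hand_eye" (4x4, takes a point from camera to tool coordinates, whose origin is the TCP and whose axes are the flange's). Camera axes: x right, y down, z forward; pixel columns grow to the right and rows downward; lengths in m; the calibration is good to about 2 mm. A picture is of the moment at which its call begins: read the wrist's pose just before it.
- ctrl.hand_in(): hands the job in; it is judged then, once.
The state is a dict: "time_s": time; "q": joint angles; "dq": joint speeds; "joint_efforts": joint torques, N m; "eef_pos": TCP position; "eef_rot": TCP orientation; "wrist_force": force on the tool from outside, world axes, zero at the start; "torque": the same for the moment, N m; "opening": opening from 0.0 (shut) to 1.0 (fully open); "grasp_force": force on a finger pad.
Only numpy, scipy, OpenCV 4.12 (cv2) and the standard library are available. Lean on these libraries where they do the work, as an engineer would, in place of code of your own. Each camera call takes 0.05 s, during which the arm holds its last target. There are 200 camera calls.

## Working session

There is one attempt and no reset: what is moved stays moved. The work goes in short steps, Python scripts to look and compute and a tool call to move; the robot and the scene stay as the last step left them, time stands still between calls to the robot, and variables do not carry over. Pictures are saved under pics/ and viewed, at most 12 in all, crops included, and the job is handed in when it is done.

Besides the shell and the picture viewer there is one more tool, called in YAML: its name, and indented under it one key for each argument. play_rows: Moves the arm, as the interface text tells. Its arguments: {"type":"object","properties":{"xyz":{"type":"array","items":{"type":"array","items":{"type":"number"}}},"rot":{"type":"array","items":{"type":"array","items":{"type":"number"}}},"grip":{"type":"array","items":{"type":"number"}}},"required":["xyz","rot","grip"]}

```bash
ls; mkdir -p pics
cat > h.py <<'E'
import numpy as np,cv2
from bench import readout,vision,ctrl
from scipy.spatial.transform import Rotation as R
def cam(n):
    if n=='wrist': o=readout.get_obs()
    c=vision.camera(n)
    if n=='wrist':
        q=o['eef_rot'];T=np.eye(4);T[:3,:3]=R.from_quat([q[1],q[2],q[3],q[0]]).as_matrix();T[:3,3]=o['eef_pos'];c['extrinsics']=T@np.array(c['hand_eye'])
    return c
def ray(c,u,v,z):
    E=np.array(c['extrinsics']);d=E[:3,:3]@np.linalg.solve(np.array(c['camera_matrix']),[u,v,1.]);o=E[:3,3]
    return o+d*(z-o[2])/d[2]
def cloud(c):
    K=np.array(c['camera_matrix']);E=np.array(c['extrinsics']);v,u=np.mgrid[:480,:640];D=c['depth']
    P=np.stack([(u-K[0,2])/K[0,0]*D,(v-K[1,2])/K[1,1]*D,D],-1)
    return P@E[:3,:3].T+E[:3,3]
def save(c,n): cv2.imwrite('pics/'+n,c['color'][...,::-1])
E
python3 - <<'E'
from h import *
import pickle
t=cam('top');s=cam('scene');save(t,'top0.png');save(s,'scene0.png')
pickle.dump((t,s),open('c0.pkl','wb'))
print(t['extrinsics'],t['camera_matrix'],s['extrinsics']);print(readout.get_obs())
E
```

```text
pics
[[-8.52521141e-03 -9.88801881e-01  1.48990470e-01  2.78562395e-01]
 [-9.99963571e-01  8.36719756e-03 -1.68735733e-03  9.00157436e-03]
 [ 4.21829404e-04 -1.48999428e-01 -9.88837192e-01  1.41151016e+00]
 [ 0.00000000e+00  0.00000000e+00  0.00000000e+00  1.00000000e+00]] [[542.65304933   0.         322.31403735]
 [  0.         542.65304933 233.51226688]
 [  0.           0.           1.        ]] [[-0.54533539 -0.53935012  0.64164691 -0.23408982]
 [-0.83812249  0.33930392 -0.42711068  0.52212184]
 [ 0.01264888 -0.77069728 -0.6370759   0.7688807 ]
 [ 0.          0.          0.          1.        ]]
{'time_s': 0.1, 'q': array([-1.53729582e+00,  1.81508611e-01,  1.60789488e+00,  1.26978878e-05,
        1.35382762e+00, -2.06273054e-01]), 'dq': array([ 8.18952451e-04, -2.65891329e-03, -2.61264549e-03,  2.76638711e-04,
       -1.12100430e-03,  3.99479877e-05]), 'joint_efforts': array([ 2.32147913e-04, -4.45876908e+01, -3.52238452e+01, -3.54831172e-04,
        4.07188709e-03, -5.85683608e-06]), 'eef_pos': array([ 0.13657218, -0.55806117,  0.24945704]), 'eef_rot': array([-8.15639009e-04,  9.92822014e-01,  1.19598398e-01,  7.68579819e-05]), 'wrist_force': array([-0.2248451 , -0.12477716, -0.38861242]), 'torque': array([-0.0105087 , -0.00084192, -0.01666829]), 'grasp_force': 0.0, 'opening': 0.9978074927859176}
```

View pics/top0.png

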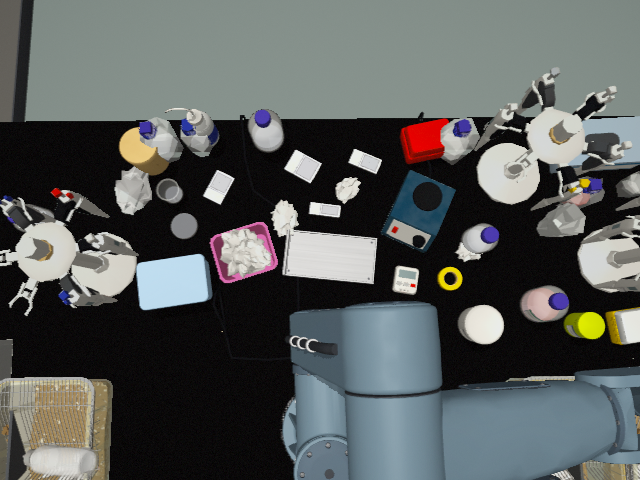

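View pics/scene0.png

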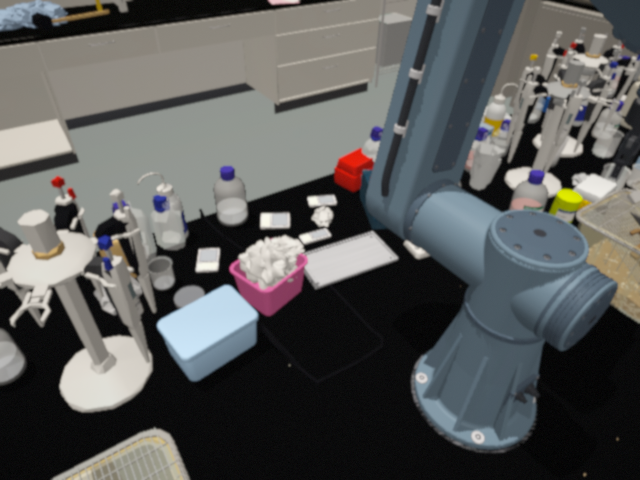

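The top view shows four mailers near (220,187), (303,166), (325,210) and (365,161), the tray at (330,257), the beaker at (170,190) and the petri dish at (184,225). The scene view shows the same mailers behind the pink tub.

Run:
```python
from h import *
import pickle
t,s=pickle.load(open('c0.pkl','rb'))
im=t['color'];crop=im[140:290,195:395]
cv2.imwrite('pics/crop0.png',cv2.resize(crop,None,fx=4,fy=4,interpolation=cv2.INTER_CUBIC)[...,::-1])
P=cloud(t)
g=(im.min(-1)>70).astype(np.uint8)
n,l,st,ce=cv2.connectedComponentsWithStats(g)
for i in range(1,n):
    x,y,w,h,a=st[i]
    if a<150 or not(195<ce[i][0]<470 and 140<ce[i][1]<300): continue
    c,_=cv2.findContours((l==i).astype(np.uint8),0,1)
    box=cv2.boxPoints(cv2.minAreaRect(c[0])); 
    zd=np.median(P[l==i][:,2]);W=np.array([ray(t,u,v,0.007) for u,v in box])
    print(ce[i].round(),a,'zdepth',zd.round(4),'ctr',W.mean(0).round(4),'sides',np.linalg.norm(W[0]-W[1]).round(3),np.linalg.norm(W[1]-W[2]).round(3),'dir01',np.degrees(np.arctan2(*(W[1]-W[0])[1::-1])).round(1))
```

```text
[365. 161.] 493 zdepth 0.0069 ctr [ 0.6855 -0.1086  0.007 ] sides 0.044 0.083 dir01 -22.6
[303. 166.] 719 zdepth 0.0073 ctr [0.6734 0.0579 0.007 ] sides 0.064 0.085 dir01 -27.9
[218. 187.] 624 zdepth 0.0071 ctr [0.6185 0.2816 0.007 ] sides 0.081 0.056 dir01 -25.0
[347. 189.] 465 zdepth 0.0261 ctr [ 0.6108 -0.0607  0.007 ] sides 0.075 0.056 dir01 -54.3
[323. 251.] 4945 zdepth 0.0131 ctr [0.471  0.0073 0.007 ] sides 0.198 0.289 dir01 -5.2
[324. 209.] 387 zdepth 0.0072 ctr [0.5547 0.0006 0.007 ] sides 0.033 0.084 dir01 -7.3
[406. 233.] 558 zdepth 0.0818 ctr [ 0.4868 -0.2168  0.007 ] sides 0.047 0.11 dir01 -25.0
[245. 252.] 2531 zdepth 0.1192 ctr [0.444  0.2121 0.007 ] sides 0.157 0.133 dir01 -73.5
[405. 280.] 629 zdepth 0.0177 ctr [ 0.3676 -0.2071  0.007 ] sides 0.07 0.063 dir01 -9.7
```

View pics/crop0.png

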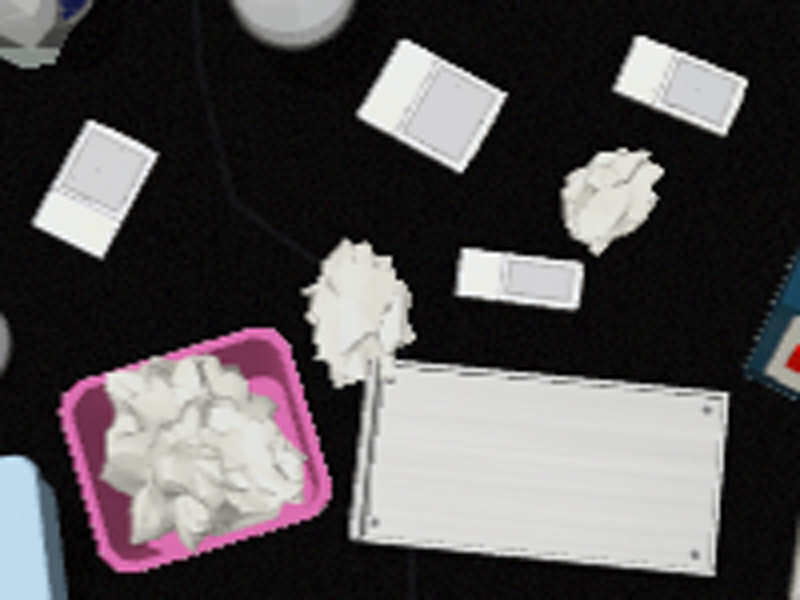

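The crop shows the stop at the tray's left end (+y world). Labels of a (520,280), b (680,85) and d (432,105) point left, and c's label (95,190) points toward the robot. Next I'll measure the tray and check the heights against the scene view.

Run:
```python
from h import *
import pickle
t,s=pickle.load(open('c0.pkl','rb'))
f=lambda x,y,z: ray(t,195+x/4-.4,140+y/4-.4,z)
A=f(728,393,.017);B=f(715,576,.017);C=f(378,361,.031);D=f(350,540,.031)
print(A,B,C,D,np.linalg.norm(A-B),np.linalg.norm(C-D))
far=(A+B)/2;st=(C+D)/2;v=(far-st);print('len',np.linalg.norm(v[:2]),'ctr',(far+st)/2,'ang',np.degrees(np.arctan2(v[1],v[0])))
# refined side edges by depth-free gradient: bright tray floor mask restricted
P=cloud(t);
for nm,c in(('top',t),('scene',s)):
    P=cloud(c).reshape(-1,3)
    for k,(x,y) in dict(a=(.555,0),b=(.6855,-.1086),d=(.6734,.058),c=(.6185,.2816),tray=(.465,-.01),stop=(.47,.115),tissue1=(.61,-.06),tissue2=(.53,.1)).items():
        m=np.hypot(P[:,0]-x,P[:,1]-y)<.012
        if m.any(): print(nm,k,m.sum(),np.median(P[m],0).round(4),P[m][:,2].max().round(4))
# far rim/stop edges in depth
print(ctrl.tips_ahead)
```

```text
[ 0.47609765 -0.13419114  0.017     ] [ 0.35773697 -0.12308507  0.017     ] [0.49682839 0.09209667 0.031     ] [0.38174518 0.10983246 0.031     ] 0.11888058596884378 0.11644184693261007
len 0.2306897972340916 ctr [ 0.42810205 -0.01383677  0.024     ] ang -95.56458833442235
top a 63 [ 0.5552 -0.0009  0.0076] 0.0142
top b 61 [ 0.6856 -0.109   0.0066] 0.0133
top d 59 [0.6723 0.0591 0.0085] 0.0142
top c 63 [0.618  0.2814 0.0076] 0.0152
top tray 66 [ 0.4644 -0.0105  0.0117] 0.0203
top stop 67 [ 4.696e-01  1.151e-01 -1.000e-04] 0.0065
top tissue1 64 [ 0.6086 -0.0589  0.0331] 0.0412
top tissue2 69 [0.5296 0.0997 0.0395] 0.0512
scene a 40 [ 5.542e-01 -1.000e-04  8.600e-03] 0.0113
scene b 31 [ 0.6851 -0.1089  0.0085] 0.0113
scene d 35 [0.675  0.0588 0.0091] 0.0134
scene c 50 [0.6169 0.2827 0.0091] 0.0125
scene tray 45 [ 0.4646 -0.0098  0.0133] 0.0158
scene tissue1 27 [ 0.6086 -0.0575  0.0346] 0.0383
0.019
```

```bash
cat >> h.py <<'E'
def pose(x,y,z,psi,pitch=0):
    p=np.radians(psi);M=np.array([[np.cos(p),np.sin(p),0],[np.sin(p),-np.cos(p),0],[0,0,-1]]).T
    M=np.array([[np.cos(p),np.sin(p),0],[np.sin(p),-np.cos(p),0],[0,0,-1.]]).T
    return M@R.from_rotvec([0,pitch,0]).as_matrix(),np.array([x,y,z])
def delta(*tg,start=None):
    """shift/rot to each target from start (measured by default)"""
    if start is None:
        o=readout.get_obs();q=o['eef_rot'];M0=R.from_quat([q[1],q[2],q[3],q[0]]).as_matrix();p0=o['eef_pos']
        print('t',round(o['time_s'],2),'pos',p0.round(4),'psi',np.degrees(np.arctan2(M0[1,0],M0[0,0])).round(1),'tilt',M0[2].round(3),'open',round(o['opening'],3),'gf',round(o['grasp_force'],1),'F',o['wrist_force'].round(1))
    else: M0,p0=pose(*start)
    for g in tg:
        M,p=pose(*g);print(g,'xyz',((p-p0)@M0*1000).round(1),'rot',R.from_matrix(M0.T@M).as_rotvec().round(3))
E
python3 -c "
from h import *
delta((.51,0,.28,84))"
```

```text
t 0.1 pos [ 0.1366 -0.5581  0.2495] psi 13.7 tilt [ 0.    -0.002 -1.   ] open 0.998 gf 0.0 F [-0.2 -0.1 -0.4]
(0.51, 0, 0.28, 84) xyz [ 495.3 -453.5  -29.6] rot [-1.000e-03 -1.000e-03 -1.226e+00]
```

play_rows:
  xyz:
    - [40,-37,-30]
    - [80,-74,-30]
    - [125,-115,-30]
    - [170,-156,-30]
    - [215,-197,-30]
    - [260,-238,-30]
    - [305,-280,-30]
    - [350,-320,-30]
    - [395,-362,-30]
    - [440,-403,-30]
  rot:
    - [0,0,-0.12]
    - [0,0,-0.24]
    - [0,0,-0.36]
    - [0,0,-0.48]
    - [0,0,-0.6]
    - [0,0,-0.72]
    - [0,0,-0.84]
    - [0,0,-0.96]
    - [0,0,-1.08]
    - [0,0,-1.18]
  grip: [0.65,0.65,0.65,0.65,0.65,0.65,0.65,0.65,0.65,0.65]

```text
time_s: 1.35
eef_pos: [0.4689, -0.0606, 0.2802]
eef_rot: [0.0, 0.757, 0.653, -0.0]
wrist_force: [0.8, -0.8, -0.3]
opening: 0.652
grasp_force: 0.0
```

```bash
python3 -c "
from h import *
delta((.51,0,.28,84))"
```

```text
t 1.35 pos [ 0.4689 -0.0606  0.2802] psi 81.6 tilt [-0.  0. -1.] open 0.652 gf 0.0 F [ 0.8 -0.8 -0.3]
(0.51, 0, 0.28, 84) xyz [66.  31.7  0.2] rot [ 0.     0.    -0.043]
```

Run:
```python
from h import *
import pickle
c=cam('wrist');save(c,'w1.png');pickle.dump(c,open('w1.pkl','wb'));print(np.array(c['extrinsics']).round(3))
```

```text
[[ 0.989 -0.143 -0.039  0.478]
 [-0.148 -0.955 -0.258  0.005]
 [-0.     0.261 -0.965  0.404]
 [ 0.     0.     0.     1.   ]]
```

View pics/w1.png

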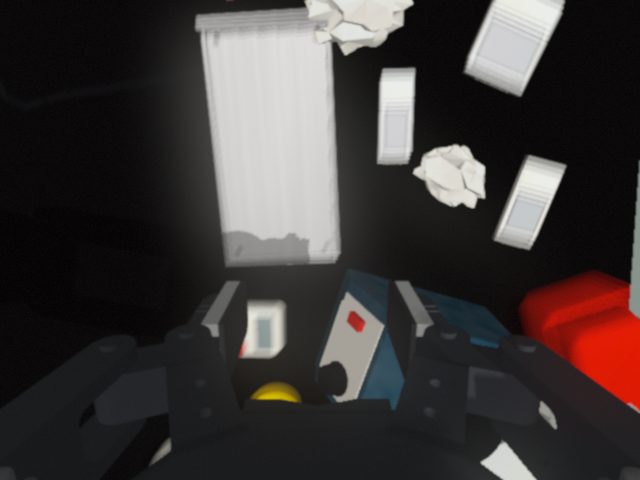

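The wrist view shows the tray from (200,20) to (340,265), a at (396,115), d at (515,45) and b at (530,203). It is blurred because the arm was still moving. I'll go over the middle, let it settle and measure there.

play_rows:
  xyz:
    - [20,20,0]
    - [40,32,0]
    - [50,32,0]
    - [50,32,0]
    - [50,32,0]
    - [50,32,0]
    - [50,32,0]
    - [50,32,0]
    - [50,32,0]
    - [50,32,0]
  rot:
    - [0,0,-0.03]
    - [0,0,-0.03]
    - [0,0,-0.03]
    - [0,0,-0.03]
    - [0,0,-0.03]
    - [0,0,-0.03]
    - [0,0,-0.03]
    - [0,0,-0.03]
    - [0,0,-0.03]
    - [0,0,-0.03]
  grip: [0.65,0.65,0.65,0.65,0.65,0.65,0.65,0.65,0.65,0.65]

```text
time_s: 2.65
eef_pos: [0.5074, -0.018, 0.2803]
eef_rot: [-0.0, 0.749, 0.663, 0.0]
wrist_force: [-0.0, 0.7, -0.3]
opening: 0.65
grasp_force: 0.0
```

Run:
```python
from h import *
import pickle
c=cam('wrist');save(c,'w2.png');pickle.dump(c,open('w2.pkl','wb'))
im=c['color'];P=cloud(c)
g=(im.min(-1)>75).astype(np.uint8);g=cv2.morphologyEx(g,cv2.MORPH_OPEN,np.ones((3,3)))
n,l,st,ce=cv2.connectedComponentsWithStats(g)
for i in range(1,n):
    if st[i][4]<800: continue
    k,_=cv2.findContours((l==i).astype(np.uint8),0,1);k=max(k,key=cv2.contourArea)
    z=np.median(P[l==i][:,2]);box=cv2.boxPoints(cv2.minAreaRect(k))
    ap=cv2.approxPolyDP(k,6,True)[:,0]
    W=np.array([ray(c,u,v,.007)[:2] for u,v in k[:,0]]);r=cv2.minAreaRect(W.astype(np.float32)*1000)
    print(ce[i].round(),st[i][4],'z',z.round(4),'rect',np.round(r[0],1),np.round(r[1],1),round(r[2],1),ap.tolist() if len(ap)<9 else '')
delta()
```

```text
[180.  18.] 4657 z 0.0935 rect [410.2 156.1] [ 44.3 144. ] 83.0 [[114, 0], [124, 22], [157, 52], [269, 1]]
[571.  12.] 2343 z 0.0536 rect [769.6 121. ] [ 26.  108.7] 83.0 [[522, 0], [532, 20], [556, 31], [639, 1]]
[620. 220.] 15275 z -0.8803 rect [ 818.5 -108.4] [ 57.6 460.4] 5.4 [[637, 5], [612, 22], [589, 351], [608, 372], [597, 382], [639, 412]]
[257. 166.] 33189 z 0.0124 rect [467.9 -12.3] [326.7 207.8] 85.0 
[476.  99.] 5779 z 0.0072 rect [672.9  57.2] [83.  64.7] 60.2 [[467, 46], [429, 127], [484, 150], [523, 72]]
[361. 171.] 2682 z 0.0071 rect [554.8   0.7] [82.3 34.7] 82.2 [[348, 131], [344, 209], [374, 211], [380, 134]]
[417. 224.] 3055 z 0.0253 rect [611.1 -62.4] [58.7 81.1] 33.8 [[390, 201], [379, 220], [402, 246], [435, 255], [448, 246], [448, 217], [432, 196]]
[489. 256.] 2996 z 0.007 rect [ 684.6 -108.4] [82.9 46.5] 66.3 [[485, 217], [457, 284], [492, 294], [521, 228]]
[314. 377.] 2302 z 0.0738 rect [ 481.7 -232.9] [95.6 55.9] 64.9 [[311, 335], [286, 399], [330, 404], [342, 372]]
[508. 457.] 943 z 0.0587 rect [ 704.2 -387. ] [ 29.9 105.4] 31.9 [[490, 428], [499, 470], [503, 458], [516, 479], [535, 479]]
t 2.7 pos [ 0.5075 -0.0179  0.2803] psi 83.1 tilt [ 0. -0. -1.] open 0.65 gf 0.0 F [ 0.4  1.3 -0. ]
```

View pics/w2.png

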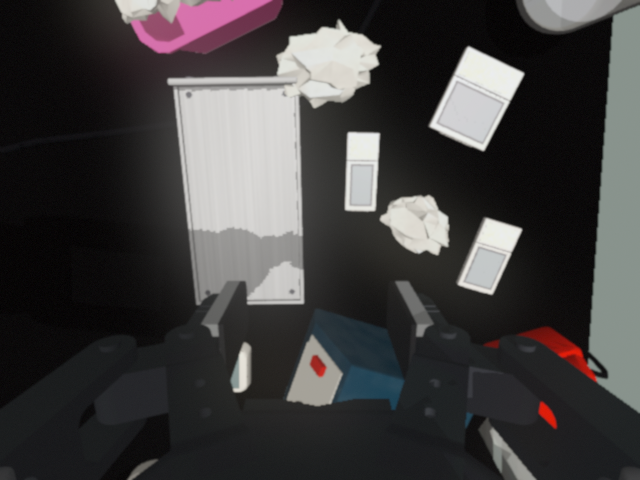

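The picture shows the tray rims from (176,90) to (198,303) on the left and (299,100) to (303,303) on the right, with the stop's top edge near row 82. The mailers match the top view within 2 mm.

Run:
```python
from h import *
import pickle
c=pickle.load(open('w2.pkl','rb'));im=c['color'].mean(-1)
# column profiles for rims
L=[];Rr=[]
for v in range(110,225,10):
    r=im[v]; a=150+np.argmax(np.diff(r[150:230])); b=260+np.argmin(np.diff(r[260:330])); L.append(ray(c,a+.5,v,.017)[:2]);Rr.append(ray(c,b+.5,v,.017)[:2])
L=np.array(L);Rr=np.array(Rr)
for Q in(L,Rr):
    p=np.polyfit(Q[:,1],Q[:,0],1);print('x=%.4f*y+%.4f'%tuple(p),'resid',np.abs(np.polyval(p,Q[:,1])-Q[:,0]).max(), 'ang',np.degrees(np.arctan2(-1,-p[0])))
print('stop rows',im[70:100,235].astype(int)); print('far rows',im[292:312,260].astype(int))
for u,v,z in((235,79,.031),(235,83,.031),(235,85,.031),(235,87,.012),(260,303,.017)): print(u,v,z,ray(c,u,v,z).round(4))
delta((.554,-.007,.1,82.5),(.554,-.007,.03,82.5))
```

```text
x=0.1149*y+0.3709 resid 1.1102230246251565e-16 ang -96.554419263485
x=0.1115*y+0.4919 resid 0.0004533472465581556 ang -96.3613684347728
stop rows [ 54  56  58  57  57  59  91 154 196 206 204 197 184 157 119 111 132 150
 155 164 186 206 211 211 211 211 211 211 211 211]
far rows [199 199 199 199 199 198 190 169 152 173 190 176 120  64  49  47  48  47
  47  46]
235 79 0.031 [0.4453 0.1022 0.031 ]
235 83 0.031 [0.4447 0.0988 0.031 ]
235 85 0.031 [0.4444 0.0971 0.031 ]
235 87 0.012 [0.4405 0.0978 0.012 ]
260 303 0.017 [ 0.429  -0.1278  0.017 ]
t 2.7 pos [ 0.5075 -0.0179  0.2803] psi 83.1 tilt [ 0. -0. -1.] open 0.65 gf 0.0 F [ 0.4  1.3 -0. ]
(0.554, -0.007, 0.1, 82.5) xyz [ 16.5  44.9 180.3] rot [-0.   -0.    0.01]
(0.554, -0.007, 0.03, 82.5) xyz [ 16.5  44.9 250.3] rot [-0.   -0.    0.01]
```

Run:
```python
from h import *
import pickle
c=pickle.load(open('w2.pkl','rb'));im=c['color'].mean(-1)
for v in (110,150,190,220): 
    r=im[v]; print(v,(r[168:200]).astype(int).tolist(), r[290:310].astype(int).tolist())
```

```text
110 [54, 55, 56, 55, 57, 57, 69, 117, 173, 202, 198, 170, 153, 181, 201, 204, 205, 207, 210, 210, 208, 207, 207, 207, 206, 207, 208, 210, 211, 212, 212, 211] [215, 215, 218, 215, 201, 190, 199, 203, 184, 138, 84, 61, 59, 59, 58, 58, 56, 57, 56, 56]
150 [56, 57, 57, 59, 60, 60, 61, 61, 62, 63, 71, 111, 169, 200, 199, 174, 155, 180, 200, 203, 204, 206, 209, 209, 208, 207, 206, 206, 206, 207, 207, 209] [213, 212, 212, 214, 211, 194, 182, 197, 204, 185, 137, 85, 66, 63, 62, 64, 63, 62, 61, 61]
190 [53, 53, 53, 54, 57, 56, 56, 58, 58, 59, 60, 61, 61, 63, 65, 101, 160, 195, 198, 176, 156, 178, 200, 204, 204, 207, 208, 208, 206, 204, 205, 206] [208, 209, 209, 208, 209, 209, 199, 192, 199, 203, 185, 140, 87, 68, 65, 65, 64, 63, 64, 63]
220 [47, 47, 47, 47, 49, 49, 51, 51, 52, 52, 53, 52, 54, 54, 56, 56, 57, 59, 91, 151, 188, 195, 178, 158, 176, 198, 203, 204, 205, 206, 205, 203] [204, 204, 205, 205, 205, 205, 204, 192, 185, 194, 194, 166, 111, 70, 63, 62, 61, 61, 61, 60]
```

play_rows:
  xyz:
    - [16,20,40]
    - [16,40,90]
    - [16,45,140]
    - [16,45,180]
    - [16,45,200]
    - [16,45,220]
    - [16,45,235]
    - [16,45,245]
    - [16,45,250]
    - [16,45,250]
  rot:
    - [0,0,0.01]
    - [0,0,0.01]
    - [0,0,0.01]
    - [0,0,0.01]
    - [0,0,0.01]
    - [0,0,0.01]
    - [0,0,0.01]
    - [0,0,0.01]
    - [0,0,0.01]
    - [0,0,0.01]
  grip: [0.65,0.65,0.65,0.65,0.65,0.65,0.65,0.65,0.65,0.65]

```text
time_s: 3.95
eef_pos: [0.5541, -0.0075, 0.0304]
eef_rot: [0.0, 0.752, 0.659, 0.0]
wrist_force: [0.3, -0.3, -0.1]
opening: 0.65
grasp_force: 0.0
```

play_rows:
  xyz:
    - [0,0,6]
    - [0,0,11]
    - [0,0,11]
    - [0,0,11]
    - [0,0,11]
    - [0,0,11]
    - [0,0,11]
    - [0,0,11]
    - [0,0,11]
    - [0,0,11]
  rot:
    - [0,0,0]
    - [0,0,0]
    - [0,0,0]
    - [0,0,0]
    - [0,0,0]
    - [0,0,0]
    - [0,0,0]
    - [0,0,0]
    - [0,0,0]
    - [0,0,0]
  grip: [0.65,0.65,0.5,0.3,0.2,0.2,0.2,0.2,0.2,0.2]

```text
time_s: 5.2
eef_pos: [0.5543, -0.0076, 0.0196]
eef_rot: [0.0, 0.752, 0.659, 0.0]
wrist_force: [-0.7, 0.1, 5.0]
opening: 0.352
grasp_force: 59.9
```

Run:
```python
from h import *
import pickle
c=pickle.load(open('w2.pkl','rb'))
L=np.array([ray(c,u,v,.017)[:2] for u,v in((175.2,110),(179.2,150),(183.2,190),(187,220))]);Q=np.array([ray(c,u,v,.017)[:2] for u,v in((299.3,110),(300.3,150),(301.4,190),(302,220))])
for W in(L,Q):
    p=np.polyfit(W[:,1],W[:,0],1);print(p,np.degrees(np.arctan2(-1,-p[0])))
delta()
```

```text
[0.10849276 0.37093513] -96.19195826298667
[0.10876383 0.49211743] -96.2073084880979
t 5.2 pos [ 0.5543 -0.0076  0.0196] psi 82.5 tilt [-0.     0.001 -1.   ] open 0.352 gf 59.9 F [-0.7  0.1  5. ]
```

Run:
```python
from h import *
delta((.4367,.0474,.1,83.8),(.4367,.0474,.0335,83.8))
```

```text
t 5.2 pos [ 0.5543 -0.0076  0.0196] psi 82.5 tilt [-0.     0.001 -1.   ] open 0.352 gf 59.9 F [-0.7  0.1  5. ]
(0.4367, 0.0474, 0.1, 83.8) xyz [  39.1 -123.8  -80.5] rot [ 0.001  0.    -0.023]
(0.4367, 0.0474, 0.0335, 83.8) xyz [  39.1 -123.8  -14. ] rot [ 0.001  0.    -0.023]
```

play_rows:
  xyz:
    - [0,0,-30]
    - [0,0,-70]
    - [10,-30,-80]
    - [20,-65,-80]
    - [30,-100,-80]
    - [39,-124,-80]
    - [39,-124,-60]
    - [39,-124,-40]
    - [39,-124,-25]
    - [39,-124,-20]
  rot:
    - [0,0,0]
    - [0,0,0]
    - [0,0,-0.023]
    - [0,0,-0.023]
    - [0,0,-0.023]
    - [0,0,-0.023]
    - [0,0,-0.023]
    - [0,0,-0.023]
    - [0,0,-0.023]
    - [0,0,-0.023]
  grip: [0.2,0.2,0.2,0.2,0.2,0.2,0.2,0.2,0.2,0.2]

```text
time_s: 6.45
eef_pos: [0.4352, 0.0475, 0.0381]
eef_rot: [-0.001, 0.744, 0.668, -0.001]
wrist_force: [1.3, -0.8, -0.3]
opening: 0.349
grasp_force: 59.5
```

Run:
```python
from h import *
import pickle
c=cam('wrist');save(c,'w3.png');pickle.dump(c,open('w3.pkl','wb'))
delta((.4367,.0474,.0325,83.8))
```

```text
t 6.5 pos [0.4354 0.0474 0.0381] psi 83.8 tilt [ 0.    -0.002 -1.   ] open 0.352 gf 59.5 F [-1.3 -0.9 -0.6]
(0.4367, 0.0474, 0.0325, 83.8) xyz [0.1 1.3 5.6] rot [-0.002 -0.     0.   ]
```

View pics/w3.png

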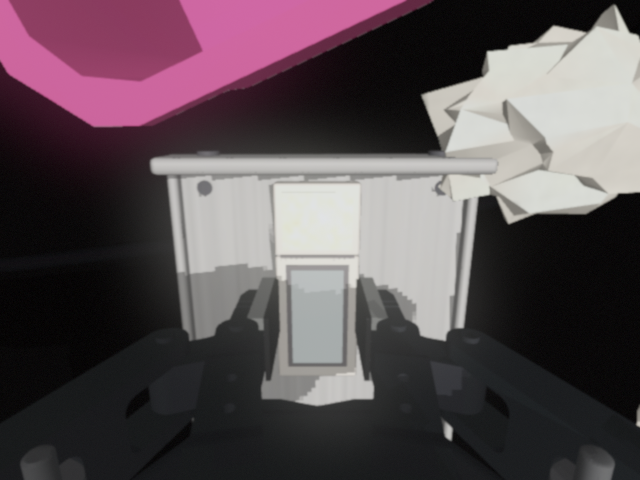

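The mailer is held straight over the tray's middle, with its label end at row 183. The stop's top is at rows 155–172, and the clip foot at (207,188).

Run:
```python
from h import *
import pickle
c=pickle.load(open('w3.pkl','rb'));u=np.array([-.108,-.994,0])
im=c['color'].mean(-1);print(im[150:190,250].astype(int).tolist());print(im[170:190,317].astype(int).tolist())
for U,V,z in((317,183,.0255),(250,173,.031),(250,177,.012),(250,180,.012)):
    p=ray(c,U,V,z);print(U,V,z,p.round(4),'s',(p@u).round(4))
print(ray(c,170,180,.017),ray(c,478,180,.017))
```

```text
[51, 53, 53, 67, 90, 109, 117, 131, 156, 175, 185, 191, 196, 198, 199, 197, 194, 192, 190, 186, 181, 175, 165, 152, 136, 144, 169, 190, 196, 196, 196, 196, 196, 196, 197, 197, 197, 196, 197, 197]
[183, 175, 165, 149, 132, 134, 138, 142, 155, 174, 179, 164, 159, 185, 209, 219, 223, 223, 223, 223]
317 183 0.0255 [0.4393 0.0952 0.0255] s -0.1421
250 173 0.031 [0.4171 0.1018 0.031 ] s -0.1462
250 177 0.012 [0.4132 0.0986 0.012 ] s -0.1427
250 180 0.012 [0.413  0.0975 0.012 ] s -0.1415
[0.38374574 0.10129651 0.017     ] [0.50001549 0.08856133 0.017     ]
```

play_rows:
  xyz:
    - [1,2,3]
    - [1,2,6]
    - [1,2,6]
    - [1,2,6]
    - [1,2,6]
    - [1,2,6]
    - [1,2,2]
    - [1,2,-15]
    - [1,2,-45]
    - [1,2,-85]
  rot:
    - [0,0,0]
    - [0,0,0]
    - [0,0,0]
    - [0,0,0]
    - [0,0,0]
    - [0,0,0]
    - [0,0,0]
    - [0,0,0]
    - [0,0,0]
    - [0,0,0]
  grip: [0.2,0.2,0.2,0.6,0.6,0.6,0.6,0.6,0.6,0.7]

```text
time_s: 7.75
eef_pos: [0.4374, 0.0482, 0.1248]
eef_rot: [-0.001, 0.744, 0.668, -0.001]
wrist_force: [0.1, 0.4, -1.0]
opening: 0.705
grasp_force: 0.0
```

Run:
```python
from h import *
# b: centre .685,-.1085, psi 66.5 ; grasp +8 toward tail
p=np.radians(66.5);g=np.array([.685,-.1085])-.008*np.array([np.cos(p),np.sin(p)]);print(g)
delta((g[0],g[1],.12,66.5),(g[0],g[1],.0195,66.5))
```

```text
[ 0.68181001 -0.11583648]
t 7.75 pos [0.4374 0.0482 0.1248] psi 83.8 tilt [ 0.    -0.002 -1.   ] open 0.705 gf 0.0 F [ 0.1  0.4 -1. ]
(np.float64(0.6818100074485981), np.float64(-0.11583648059508099), 0.12, 66.5) xyz [-136.7  260.7    4.2] rot [-0.002  0.     0.302]
(np.float64(0.6818100074485981), np.float64(-0.11583648059508099), 0.0195, 66.5) xyz [-136.8  260.9  104.7] rot [-0.002  0.     0.302]
```

play_rows:
  xyz:
    - [-25,45,0]
    - [-52,98,0]
    - [-80,150,0]
    - [-107,203,0]
    - [-130,248,5]
    - [-137,261,20]
    - [-137,261,45]
    - [-137,261,65]
    - [-137,261,75]
    - [-137,261,75]
  rot:
    - [0,0,0.06]
    - [0,0,0.12]
    - [0,0,0.18]
    - [0,0,0.24]
    - [0,0,0.3]
    - [-0.002,0,0.302]
    - [-0.002,0,0.302]
    - [-0.002,0,0.302]
    - [-0.002,0,0.302]
    - [-0.002,0,0.302]
  grip: [0.7,0.7,0.7,0.7,0.7,0.7,0.7,0.7,0.7,0.7]

```text
time_s: 9.0
eef_pos: [0.6824, -0.1158, 0.0486]
eef_rot: [0.0, 0.836, 0.548, 0.0]
wrist_force: [0.5, -0.4, -0.4]
opening: 0.704
grasp_force: 0.0
```

```bash
cat >> h.py <<'E'
def near(c,zt=.007):
    "white blob nearest the tool in the wrist view, outline cast onto z=zt"
    g=(c['color'].min(-1)>110).astype(np.uint8);g=cv2.morphologyEx(g,cv2.MORPH_OPEN,np.ones((3,3)))
    k,_=cv2.findContours(g,0,1)
    for q in k:
        if cv2.contourArea(q)<2000: continue
        W=np.array([ray(c,u,v,zt)[:2] for u,v in q[:,0]])*1000;r=cv2.minAreaRect(W.astype(np.float32));print(np.round(r[0],1),np.round(r[1],1),round(r[2],1))
E
python3 - <<'E'
from h import *
c=cam('wrist');save(c,'w4.png');near(c)
delta((.6818,-.1158,.0195,66.5))
E
```

```text
[ 686.3 -108.6] [79.8 42.4] 66.3
[603.9 -61. ] [66.3 83.4] 28.6
[ 821.9 -137.7] [187.2  37.5] 89.7
t 9.05 pos [ 0.6831 -0.116   0.0496] psi 66.5 tilt [ 0.     0.002 -1.   ] open 0.693 gf 0.0 F [0.1 0.4 0.2]
(0.6818, -0.1158, 0.0195, 66.5) xyz [-0.3 -1.4 30.1] rot [ 0.002 -0.     0.   ]
```

View pics/w4.png

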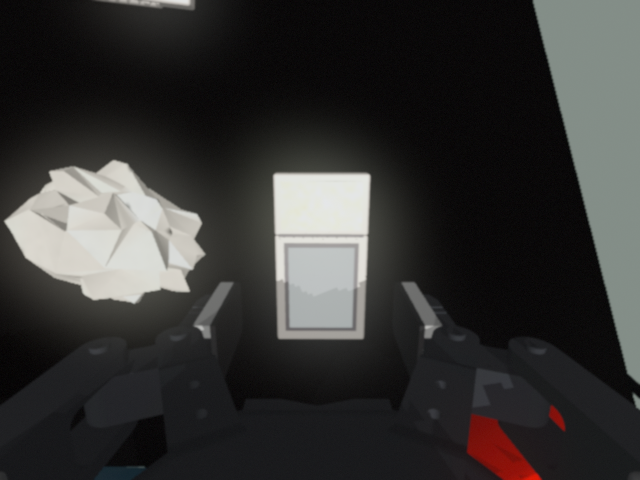

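b lies centred between the fingers, spanning (275–370, 173–338), and measures 80 × 42 mm. I'll descend and grip.

play_rows:
  xyz:
    - [0,0,10]
    - [0,0,20]
    - [0,0,27]
    - [0,0,30]
    - [0,0,30]
    - [0,0,30]
    - [0,0,30]
    - [0,0,30]
    - [0,0,30]
    - [0,0,30]
  rot:
    - [0,0,0]
    - [0,0,0]
    - [0,0,0]
    - [0,0,0]
    - [0,0,0]
    - [0,0,0]
    - [0,0,0]
    - [0,0,0]
    - [0,0,0]
    - [0,0,0]
  grip: [0.7,0.7,0.7,0.6,0.45,0.3,0.3,0.3,0.3,0.3]

```text
time_s: 10.3
eef_pos: [0.683, -0.1162, 0.0193]
eef_rot: [0.001, 0.836, 0.548, 0.001]
wrist_force: [0.7, 1.1, -0.6]
opening: 0.469
grasp_force: 60.4
```

Run:
```python
from h import *
delta((.432,.0048,.1,83.8),(.432,.0048,.1,83.8,.178))
```

```text
t 10.3 pos [ 0.683  -0.1162  0.0193] psi 66.5 tilt [ 0.     0.002 -1.   ] open 0.469 gf 60.4 F [ 0.7  1.1 -0.6]
(0.432, 0.0048, 0.1, 83.8) xyz [  10.9 -278.3  -81.2] rot [ 0.002 -0.    -0.302]
(0.432, 0.0048, 0.1, 83.8, 0.178) xyz [  10.9 -278.3  -81.2] rot [ 0.029  0.177 -0.301]
```

play_rows:
  xyz:
    - [0,0,-40]
    - [0,0,-81]
    - [2,-40,-81]
    - [4,-90,-81]
    - [6,-140,-81]
    - [8,-190,-81]
    - [10,-240,-81]
    - [11,-270,-81]
    - [11,-278,-81]
    - [11,-278,-81]
  rot:
    - [0,0,0]
    - [0,0,0]
    - [0,0,-0.05]
    - [0,0,-0.1]
    - [0,0,-0.2]
    - [0,0.05,-0.3]
    - [0.029,0.12,-0.301]
    - [0.029,0.177,-0.301]
    - [0.029,0.177,-0.301]
    - [0.029,0.177,-0.301]
  grip: [0.3,0.3,0.3,0.3,0.3,0.3,0.3,0.3,0.3,0.3]

```text
time_s: 11.55
eef_pos: [0.433, 0.0043, 0.1002]
eef_rot: [-0.059, 0.741, 0.665, 0.066]
wrist_force: [1.1, -0.6, -0.6]
opening: 0.471
grasp_force: 60.7
```

Run:
```python
from h import *
import pickle
c=cam('wrist');save(c,'w5.png');pickle.dump(c,open('w5.pkl','wb'))
delta((.432,.0048,.06,83.8,.178),(.432,.0048,.038,83.8,.178))
```

```text
t 11.6 pos [0.4336 0.0041 0.1003] psi 83.8 tilt [ 0.176  0.002 -0.984] open 0.462 gf 60.7 F [ 0.7  0.2 -0.8]
(0.432, 0.0048, 0.06, 83.8, 0.178) xyz [-6.6 -1.8 39.8] rot [0.002 0.001 0.   ]
(0.432, 0.0048, 0.038, 83.8, 0.178) xyz [-10.5  -1.8  61.5] rot [0.002 0.001 0.   ]
```

View pics/w5.png

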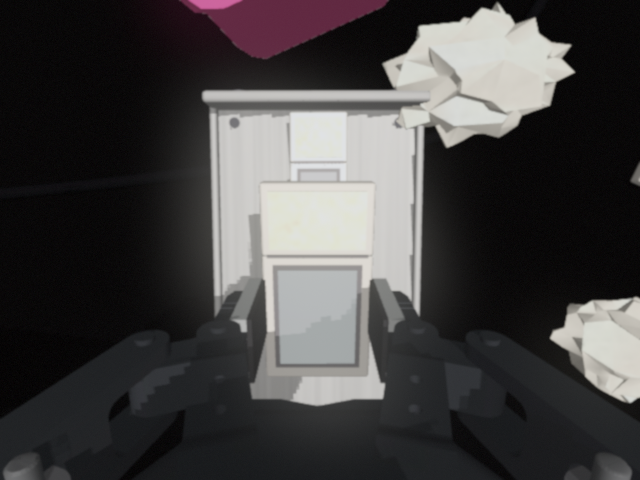

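a stands at columns 291–347 with its label end near row 112, against the stop (edge near row 104). b is held level with the tray at (262–375, 183–375).

Run:
```python
from h import *
import pickle
c=pickle.load(open('w5.pkl','rb'));im=c['color'].mean(-1);u=np.array([-.108,-.994,0])
print(im[96:125,319].astype(int).tolist(),im[96:115,260].astype(int).tolist())
def r(U,V,z):
    p=ray(c,U,V,z);print(U,V,p.round(4),'s',(p@u).round(4),'lat',(p[0]-.1086*p[1]-.4315).round(4))
r(319,112,.019);r(291,130,.019);r(347,130,.019);r(260,105,.031);r(211,150,.017);r(421,150,.017)
# held b label upper edge
E=np.array(c['extrinsics'])
P=cloud(c);print('b label end top',P[186,318].round(4),'a',P[130,319].round(4))
r(318,183,P[186,318,2])
```

```text
[195, 191, 185, 173, 153, 124, 99, 87, 86, 86, 87, 89, 91, 104, 132, 167, 201, 220, 225, 226, 225, 224, 224, 223, 223, 222, 223, 223, 223] [193, 190, 184, 174, 158, 131, 102, 90, 88, 88, 89, 90, 93, 105, 127, 143, 146, 147, 156]
319 112 [0.4432 0.0953 0.019 ] s -0.1426 lat 0.0013
291 130 [0.4267 0.0874 0.019 ] s -0.1329 lat -0.0143
347 130 [0.4575 0.084  0.019 ] s -0.1329 lat 0.0169
260 105 [0.4127 0.0995 0.031 ] s -0.1435 lat -0.0296
211 150 [0.3808 0.0817 0.017 ] s -0.1224 lat -0.0596
421 150 [0.4979 0.0688 0.017 ] s -0.1222 lat 0.0589
b label end top [0.4376 0.0523 0.0975] a [0.4421 0.0855 0.0201]
318 183 [0.4377 0.0534 0.0975] s -0.1003 lat 0.0004
```

play_rows:
  xyz:
    - [-3.5,-1,20]
    - [-7,-1,40]
    - [-9,-1,52]
    - [-10.5,-1,60]
    - [-11,-1,62]
    - [-11,-1,62]
    - [-11,-1,62]
    - [-11,-1,62]
    - [-11,-1,62]
    - [-11,-1,62]
  rot:
    - [0,0,0]
    - [0,0,0]
    - [0,0,0]
    - [0,0,0]
    - [0,0,0]
    - [0,0,0]
    - [0,0,0]
    - [0,0,0]
    - [0,0,0]
    - [0,0,0]
  grip: [0.3,0.3,0.3,0.3,0.3,0.3,0.4,0.65,0.65,0.65]

```text
time_s: 12.85
eef_pos: [0.4314, 0.005, 0.0369]
eef_rot: [-0.059, 0.741, 0.665, 0.066]
wrist_force: [-0.1, -0.4, -1.1]
opening: 0.65
grasp_force: 0.0
```

Run:
```python
from h import *
delta((.432,.0048,.13,83.8,0))
```

```text
t 12.85 pos [0.4314 0.005  0.0369] psi 83.8 tilt [ 0.177  0.    -0.984] open 0.65 gf 0.0 F [-0.1 -0.4 -1.1]
(0.432, 0.0048, 0.13, 83.8, 0) xyz [ 16.4   0.6 -91.6] rot [ 0.    -0.178  0.   ]
```

Run:
```python
from h import *
p=np.radians(155);g=np.array([.618,.282])-.008*np.array([np.cos(p),np.sin(p)]);print(g)
delta((g[0],g[1],.13,155),(g[0],g[1],.09,155),((.4314+g[0])/2,(.005+g[1])/2,.13,120))
```

```text
[0.62525046 0.27861905]
t 12.85 pos [0.4314 0.005  0.0369] psi 83.8 tilt [ 0.177  0.    -0.984] open 0.65 gf 0.0 F [-0.1 -0.4 -1.1]
(np.float64(0.6252504622962932), np.float64(0.2786190539060744), 0.13, 155) xyz [304.8 163.2 -39.6] rot [ 0.111 -0.155 -1.239]
(np.float64(0.6252504622962932), np.float64(0.2786190539060744), 0.09, 155) xyz [297.7 163.2  -0.3] rot [ 0.111 -0.155 -1.239]
(np.float64(0.5283252311481466), np.float64(0.1418095269530372), 0.13, 120) xyz [160.7  81.6 -65.6] rot [ 0.056 -0.172 -0.63 ]
```

play_rows:
  xyz:
    - [0,0,-45]
    - [16,0,-91]
    - [50,20,-88]
    - [90,45,-80]
    - [130,70,-72]
    - [170,90,-65]
    - [210,112,-58]
    - [255,135,-50]
    - [290,155,-42]
    - [305,163,-40]
  rot:
    - [0,0,0]
    - [0,-0.1,0]
    - [0,-0.178,-0.12]
    - [0.03,-0.175,-0.3]
    - [0.04,-0.173,-0.45]
    - [0.056,-0.172,-0.63]
    - [0.07,-0.168,-0.8]
    - [0.09,-0.163,-0.98]
    - [0.11,-0.155,-1.15]
    - [0.111,-0.155,-1.239]
  grip: [0.65,0.65,0.8,0.8,0.8,0.8,0.8,0.8,0.8,0.8]

```text
time_s: 14.1
eef_pos: [0.6257, 0.2807, 0.1296]
eef_rot: [-0.0, 0.214, 0.977, -0.0]
wrist_force: [0.1, -0.2, -0.9]
opening: 0.801
grasp_force: 0.0
```

Run:
```python
from h import *
delta((.6252,.2786,.05,155))
t=cam('top');im=t['color'][210:300,270:390];cv2.imwrite('pics/t2.png',cv2.resize(im,None,fx=5,fy=5,interpolation=cv2.INTER_CUBIC)[...,::-1])
```

```text
t 14.1 pos [0.6257 0.2807 0.1296] psi 155.3 tilt [ 0. -0. -1.] open 0.801 gf 0.0 F [ 0.1 -0.2 -0.9]
(0.6252, 0.2786, 0.05, 155) xyz [-0.5 -2.1 79.6] rot [-0.    -0.     0.005]
```

View pics/t2.png

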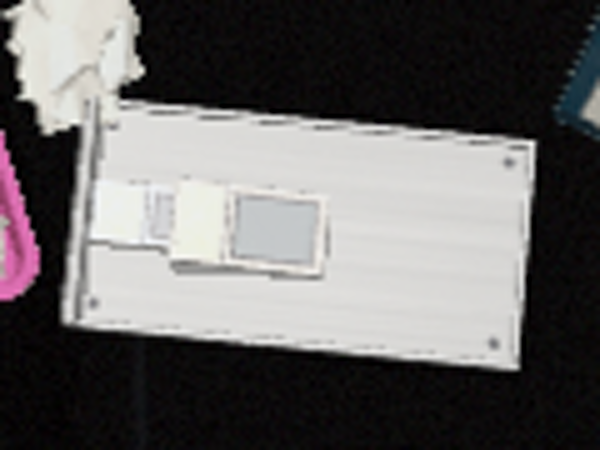

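a lies against the stop (92–170 px across in the crop) and b slopes over its second half (172–328), both straight in the tray. I'll descend to c.

play_rows:
  xyz:
    - [0,-1,25]
    - [0,-2,50]
    - [0,-2,70]
    - [0,-2,80]
    - [0,-2,80]
    - [0,-2,80]
    - [0,-2,80]
    - [0,-2,80]
    - [0,-2,80]
    - [0,-2,80]
  rot:
    - [0,0,0]
    - [0,0,0]
    - [0,0,0]
    - [0,0,0]
    - [0,0,0]
    - [0,0,0]
    - [0,0,0]
    - [0,0,0]
    - [0,0,0]
    - [0,0,0]
  grip: [0.8,0.8,0.8,0.8,0.8,0.8,0.8,0.8,0.8,0.8]

```text
time_s: 15.4
eef_pos: [0.6242, 0.277, 0.0503]
eef_rot: [0.0, 0.216, 0.976, -0.0]
wrist_force: [0.1, -0.2, 0.1]
opening: 0.803
grasp_force: 0.0
```

Run:
```python
from h import *
c=cam('wrist');save(c,'w6.png');near(c)
delta((.6252,.2786,.0185,155))
```

```text
[761.3 325.9] [55.2 27.2] 10.3
[618.6 281.5] [52.5 81.4] 62.9
[608.6 403. ] [55.6 78.1] 77.4
[539.9 358.7] [49.2 10.2] 64.9
t 15.45 pos [0.6241 0.2769 0.0503] psi 155.0 tilt [ 0. -0. -1.] open 0.802 gf 0.0 F [ 0.3 -0.  -0.1]
(0.6252, 0.2786, 0.0185, 155) xyz [-0.3  2.  31.8] rot [-0. -0.  0.]
```

play_rows:
  xyz:
    - [-1,1.5,10]
    - [-1,1.5,20]
    - [-1,1.5,28]
    - [-1,1.5,31]
    - [-1,1.5,31]
    - [-1,1.5,31]
    - [-1,1.5,31]
    - [-1,1.5,31]
    - [-1,1.5,31]
    - [-1,1.5,31]
  rot:
    - [0,0,0.037]
    - [0,0,0.037]
    - [0,0,0.037]
    - [0,0,0.037]
    - [0,0,0.037]
    - [0,0,0.037]
    - [0,0,0.037]
    - [0,0,0.037]
    - [0,0,0.037]
    - [0,0,0.037]
  grip: [0.8,0.8,0.8,0.75,0.6,0.45,0.4,0.4,0.4,0.4]

```text
time_s: 16.7
eef_pos: [0.6257, 0.2779, 0.0194]
eef_rot: [0.0, 0.234, 0.972, -0.0]
wrist_force: [-0.3, -0.1, 0.9]
opening: 0.577
grasp_force: 62.1
```

Run:
```python
from h import *
# b label s ~ -.1015 -> c label at -.061 ; same slope; TCP s = label+.0506
P=np.array([.4315,0])+np.array([-.108,-.994])*(-.0615+.0506+.0466);print(P)
delta((P[0],P[1],.11,83.8,.178),((.4315+.625)/2,.14,.13,119,.08))
```

```text
[ 0.4276444 -0.0354858]
t 16.7 pos [0.6257 0.2779 0.0194] psi 152.9 tilt [-0. -0. -1.] open 0.577 gf 62.1 F [-0.3 -0.1  0.9]
(np.float64(0.4276444), np.float64(-0.035485800000000005), 0.11, 83.8, 0.178) xyz [  33.5 -369.2  -90.5] rot [-0.107  0.156  1.202]
(0.52825, 0.14, 0.13, 119, 0.08) xyz [  23.9 -167.2 -110.6] rot [-0.024  0.078  0.591]
```

play_rows:
  xyz:
    - [0,0,-50]
    - [2,-20,-100]
    - [8,-65,-110]
    - [14,-110,-110]
    - [20,-160,-110]
    - [25,-210,-110]
    - [28,-260,-105]
    - [31,-310,-98]
    - [33,-355,-90]
    - [33.5,-369,-90]
  rot:
    - [0,0,0]
    - [0,0,0.05]
    - [0,0.02,0.2]
    - [-0.01,0.04,0.37]
    - [-0.024,0.07,0.54]
    - [-0.04,0.1,0.71]
    - [-0.06,0.12,0.88]
    - [-0.08,0.14,1.04]
    - [-0.1,0.155,1.19]
    - [-0.107,0.156,1.202]
  grip: [0.4,0.4,0.4,0.4,0.4,0.4,0.4,0.4,0.4,0.4]

```text
time_s: 17.95
eef_pos: [0.4261, -0.037, 0.1089]
eef_rot: [-0.06, 0.743, 0.663, 0.066]
wrist_force: [0.1, 1.0, 0.2]
opening: 0.578
grasp_force: 62.3
```

```bash
cat >> h.py <<'E'
def sl(c,U,V,z):
    p=ray(c,U,V,z);print(U,V,p.round(4),'s',(p@np.array([-.108,-.994,0])).round(4),'lat',(p[0]-.1086*p[1]-.4315).round(4))
E
python3 - <<'E'
from h import *
import pickle
c=cam('wrist');save(c,'w7.png');pickle.dump(c,open('w7.pkl','wb'))
P=cloud(c);D=P[...,2]
for r in range(60,260,8): print(r,P[r,318].round(4),c['color'][r,318])
delta((.4276,-.0355,.05,83.8,.178))
E
```

```text
60 [0.4394 0.0848 0.0192] [218 220 215]
68 [0.4389 0.0804 0.0191] [218 220 213]
76 [0.4384 0.0762 0.0188] [218 220 211]
84 [0.4379 0.0717 0.0189] [217 219 213]
92 [0.4374 0.0674 0.0185] [193 192 193]
100 [0.4369 0.0627 0.0196] [178 177 178]
108 [0.4364 0.0587 0.0177] [196 196 197]
116 [0.4356 0.0512 0.0319] [217 219 213]
124 [0.4351 0.047  0.032 ] [218 220 212]
132 [0.4346 0.0428 0.0317] [218 220 213]
140 [0.4342 0.0387 0.0304] [218 220 211]
148 [0.4337 0.0346 0.0291] [218 220 208]
156 [0.4332 0.0303 0.029 ] [218 219 210]
164 [0.4327 0.0262 0.0266] [193 190 186]
172 [0.4322 0.0217 0.0277] [167 165 163]
180 [0.4317 0.0174 0.0253] [181 185 184]
188 [0.4309 0.0104 0.1033] [209 206 199]
196 [0.4305 0.0075 0.1049] [218 218 211]
204 [0.4302 0.0047 0.1031] [218 220 209]
212 [0.4299 0.0018 0.1042] [218 220 213]
220 [ 0.4295 -0.0012  0.102 ] [218 219 214]
228 [ 0.4292 -0.0041  0.1029] [218 220 211]
236 [ 0.4289 -0.0071  0.1019] [218 219 209]
244 [ 0.4285 -0.0101  0.1014] [217 219 206]
252 [ 0.4282 -0.0131  0.101 ] [217 219 211]
t 18.0 pos [ 0.4263 -0.0375  0.1091] psi 83.6 tilt [ 0.176 -0.001 -0.984] open 0.577 gf 62.3 F [ 0.3 -0.6 -1.2]
(0.4276, -0.0355, 0.05, 83.8, 0.178) xyz [-8.3  1.1 58.6] rot [-0.     0.001 -0.004]
```

View pics/w7.png

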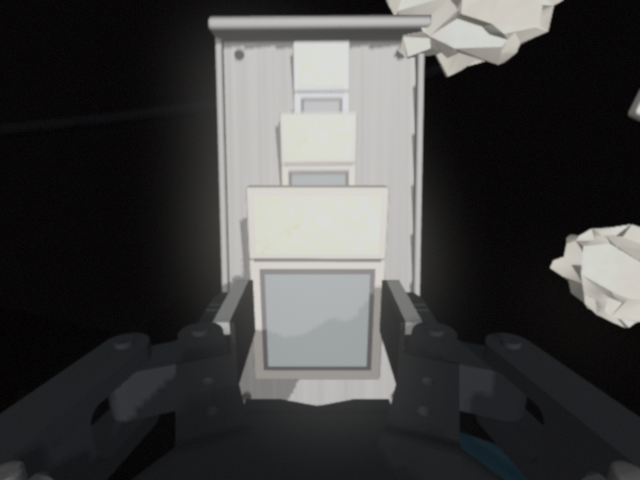

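b's label end is at (318,113), a's at (321,41), and c is held straight above with its label end at row 186.

Run:
```python
from h import *
import pickle
c=pickle.load(open('w7.pkl','rb'))
sl(c,321,41,.019);sl(c,318,112.5,.033);sl(c,281,130,.031);sl(c,356,130,.031);sl(c,318,186,.1045)
```

```text
321 41 [0.4423 0.0949 0.019 ] s -0.1421 lat 0.0005
318 112.5 [0.4358 0.0528 0.033 ] s -0.0995 lat -0.0015
281 130 [0.4147 0.0463 0.031 ] s -0.0908 lat -0.0218
356 130 [0.4553 0.0416 0.031 ] s -0.0905 lat 0.0193
318 186 [0.4309 0.0111 0.1045] s -0.0576 lat -0.0018
```

play_rows:
  xyz:
    - [-3.5,1.5,20]
    - [-7,1.5,40]
    - [-9,1.5,55]
    - [-10.5,1.5,65]
    - [-11.5,1.5,70]
    - [-11.5,1.5,70]
    - [-11.5,1.5,70]
    - [-11.5,1.5,70]
    - [-11.5,1.5,70]
    - [-11.5,1.5,70]
  rot:
    - [0,0,0]
    - [0,0,0]
    - [0,0,0]
    - [0,0,0]
    - [0,0,0]
    - [0,0,0]
    - [0,0,0]
    - [0,0,0]
    - [0,0,0]
    - [0,0,0]
  grip: [0.4,0.4,0.4,0.4,0.4,0.4,0.5,0.75,0.75,0.75]

```text
time_s: 19.25
eef_pos: [0.4293, -0.0344, 0.0386]
eef_rot: [-0.059, 0.741, 0.665, 0.066]
wrist_force: [-0.6, 0.0, -0.8]
opening: 0.752
grasp_force: 0.0
```

Run:
```python
from h import *
p=np.radians(61);g=np.array([.673,.0575])-.008*np.array([np.cos(p),np.sin(p)]);print(g)
delta((g[0],g[1],.13,61),(g[0],g[1],.05,61))
```

```text
[0.66912152 0.05050304]
t 19.25 pos [ 0.4293 -0.0344  0.0386] psi 83.8 tilt [ 0.177 -0.    -0.984] open 0.752 gf 0.0 F [-0.6  0.  -0.8]
(np.float64(0.6691215230380293), np.float64(0.05050304234288484), 0.13, 61) xyz [124.7 229.2 -70.5] rot [-0.035 -0.175  0.397]
(np.float64(0.6691215230380293), np.float64(0.05050304234288484), 0.05, 61) xyz [110.6 229.2   8.2] rot [-0.035 -0.175  0.397]
```

play_rows:
  xyz:
    - [0,0,-45]
    - [16,0,-88]
    - [40,45,-85]
    - [65,95,-80]
    - [90,150,-76]
    - [110,195,-72]
    - [124,225,-65]
    - [120,229,-40]
    - [114,229,-10]
    - [110.6,229,8]
  rot:
    - [0,0,0]
    - [0,-0.1,0]
    - [0,-0.178,0.08]
    - [-0.015,-0.177,0.2]
    - [-0.025,-0.176,0.3]
    - [-0.035,-0.175,0.397]
    - [-0.035,-0.175,0.397]
    - [-0.035,-0.175,0.397]
    - [-0.035,-0.175,0.397]
    - [-0.035,-0.175,0.397]
  grip: [0.75,0.75,0.75,0.95,0.95,0.95,0.95,0.95,0.95,0.95]

```text
time_s: 20.5
eef_pos: [0.6676, 0.0508, 0.0478]
eef_rot: [-0.001, 0.862, 0.508, -0.001]
wrist_force: [0.2, -0.7, 0.3]
opening: 0.95
grasp_force: 0.0
```

Run:
```python
from h import *
c=cam('wrist');save(c,'w8.png');near(c)
delta((.6691,.0505,.018,61))
```

```text
[541.5  96.3] [76.  40.4] 48.6
[674.2  58.5] [79.7 61.8] 60.2
[816.3  54.4] [102.7  26.6] 89.9
[745.4 123.9] [24.6 82.9] 60.9
t 20.55 pos [0.6664 0.0507 0.0457] psi 61.0 tilt [-0.002 -0.006 -1.   ] open 0.955 gf 0.0 F [-1.4 -0.8 -1.2]
(0.6691, 0.0505, 0.018, 61) xyz [ 1.2  2.7 27.7] rot [-0.006  0.002  0.   ]
```

play_rows:
  xyz:
    - [1.5,1,0]
    - [1.5,1,10]
    - [1.5,1,20]
    - [1.5,1,28]
    - [1.5,1,30.5]
    - [1.5,1,30.5]
    - [1.5,1,30.5]
    - [1.5,1,30.5]
    - [1.5,1,30.5]
    - [1.5,1,30.5]
  rot:
    - [0,0,0.014]
    - [0,0,0.014]
    - [0,0,0.014]
    - [0,0,0.014]
    - [0,0,0.014]
    - [0,0,0.014]
    - [0,0,0.014]
    - [0,0,0.014]
    - [0,0,0.014]
    - [0,0,0.014]
  grip: [0.95,0.95,0.95,0.95,0.9,0.7,0.55,0.55,0.55,0.55]

```text
time_s: 21.8
eef_pos: [0.6708, 0.0515, 0.0204]
eef_rot: [-0.0, 0.865, 0.502, 0.0]
wrist_force: [-1.2, 0.7, 6.3]
opening: 0.671
grasp_force: 63.4
```

Run:
```python
from h import *
P=np.array([.4315,0])+np.array([-.108,-.994])*(-.0195+.0506+.0466);print(P)
delta((P[0],P[1],.11,83.8,.178))
```

```text
[ 0.4231084 -0.0772338]
t 21.8 pos [0.6708 0.0515 0.0204] psi 60.2 tilt [ 0.001  0.    -1.   ] open 0.671 gf 63.4 F [-1.2  0.7  6.3]
(np.float64(0.4231084), np.float64(-0.0772338), 0.11, 83.8, 0.178) xyz [-234.7 -151.1  -89.7] rot [ 0.037  0.175 -0.41 ]
```

Run:
```python
from h import *
import pickle
t,s=pickle.load(open('c0.pkl','rb'))
P=np.vstack([cloud(t).reshape(-1,3),cloud(pickle.load(open('w2.pkl','rb'))).reshape(-1,3)])
m=(P[:,0]>.36)&(P[:,0]<.60)&(P[:,1]<-.12)&(P[:,1]>-.2)&(P[:,2]>.06)&(P[:,2]<.125)
Q=P[m]
for x in np.arange(.38,.6,.02):
    k=Q[(Q[:,0]>=x)&(Q[:,0]<x+.02)]
    if len(k)>3: print(round(x,2),len(k),'max y',np.sort(k[:,1])[-3].round(3),'z',np.median(k[:,2]).round(3),k[:,2].max().round(3))
```

```text
0.46 196 max y -0.175 z 0.066 0.082
0.48 1269 max y -0.148 z 0.082 0.106
0.5 1570 max y -0.149 z 0.098 0.112
0.52 1340 max y -0.157 z 0.104 0.112
0.54 1178 max y -0.167 z 0.104 0.111
0.56 308 max y -0.176 z 0.1 0.111
0.58 34 max y -0.188 z 0.103 0.112
```

play_rows:
  xyz:
    - [0,0,-45]
    - [-15,-10,-90]
    - [-60,-40,-90]
    - [-105,-68,-90]
    - [-150,-97,-90]
    - [-195,-126,-90]
    - [-225,-145,-90]
    - [-235,-151,-90]
    - [-235,-151,-90]
    - [-235,-151,-90]
  rot:
    - [0,0,0]
    - [0,0,-0.05]
    - [0.01,0.04,-0.13]
    - [0.02,0.08,-0.2]
    - [0.03,0.12,-0.29]
    - [0.037,0.16,-0.37]
    - [0.037,0.175,-0.41]
    - [0.037,0.175,-0.41]
    - [0.037,0.175,-0.41]
    - [0.037,0.175,-0.41]
  grip: [0.55,0.55,0.55,0.55,0.55,0.55,0.55,0.55,0.55,0.55]

```text
time_s: 23.05
eef_pos: [0.4237, -0.0774, 0.1099]
eef_rot: [-0.059, 0.741, 0.665, 0.066]
wrist_force: [0.3, -0.3, -0.9]
opening: 0.666
grasp_force: 63.7
```

Run:
```python
from h import *
import pickle
c=cam('wrist');save(c,'w9.png');pickle.dump(c,open('w9.pkl','wb'))
P=cloud(c)
for r in range(20,230,8): print(r,P[r,318].round(4),c['color'][r,318])
delta((.4231,-.0772,.0385,83.8,.178))
```

```text
20 [0.439  0.0662 0.0194] [216 218 216]
28 [0.4386 0.0624 0.0184] [190 191 193]
36 [0.4374 0.0518 0.0336] [216 218 218]
44 [0.437  0.0484 0.032 ] [216 218 207]
52 [0.4365 0.0441 0.0324] [216 218 212]
60 [0.4361 0.0403 0.0316] [216 218 216]
68 [0.4357 0.0363 0.0311] [216 218 208]
76 [0.4353 0.0329 0.0289] [216 218 206]
84 [0.4349 0.0291 0.0273] [216 218 212]
92 [0.4344 0.0249 0.0272] [216 218 213]
100 [0.434  0.0207 0.027 ] [187 190 190]
108 [0.4335 0.0166 0.026 ] [185 188 190]
116 [0.4329 0.0108 0.033 ] [216 217 211]
124 [0.4324 0.0068 0.0315] [215 217 212]
132 [0.432  0.0027 0.0305] [215 217 208]
140 [ 0.4315 -0.0014  0.0293] [216 218 208]
148 [ 0.4311 -0.0055  0.0283] [215 217 205]
156 [ 0.4306 -0.0099  0.028 ] [216 218 208]
164 [ 0.4301 -0.0143  0.028 ] [177 174 170]
172 [ 0.4296 -0.0187  0.0285] [151 149 149]
180 [ 0.4292 -0.023   0.0273] [178 181 181]
188 [ 0.4282 -0.03    0.1046] [215 211 205]
196 [ 0.4279 -0.0328  0.1046] [216 217 207]
204 [ 0.4276 -0.0357  0.1042] [215 217 207]
212 [ 0.4273 -0.0386  0.1035] [216 217 210]
220 [ 0.427  -0.0416  0.1025] [216 217 210]
228 [ 0.4266 -0.0446  0.1017] [215 217 208]
t 23.1 pos [ 0.4236 -0.0772  0.1098] psi 83.8 tilt [ 0.177 -0.    -0.984] open 0.667 gf 63.7 F [ 0.6 -0.2 -0.6]
(0.4231, -0.0772, 0.0385, 83.8, 0.178) xyz [-12.7  -0.5  70.1] rot [-0.  0.  0.]
```

View pics/w9.png

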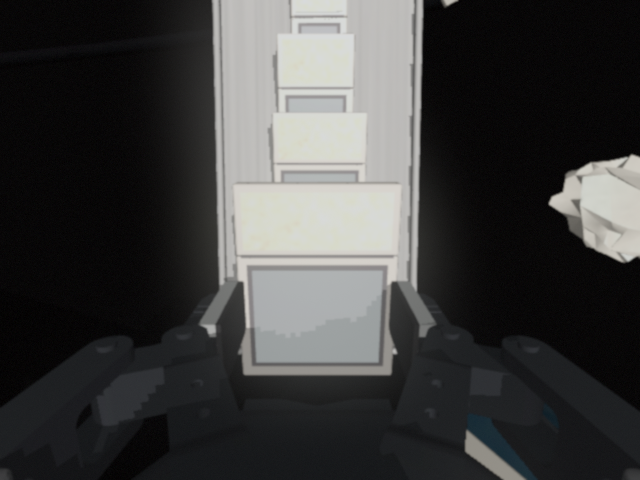

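The row is straight, with label ends of b at (316,34) and c at (320,113), about 40 mm apart. d is held with its label end at row 183, about 41 mm past c, so I'll lower and release it.

play_rows:
  xyz:
    - [-3.5,0.5,20]
    - [-7,0.5,40]
    - [-9.5,0.5,55]
    - [-11.5,0.5,65]
    - [-12.5,0.5,70.5]
    - [-12.5,0.5,70.5]
    - [-12.5,0.5,70.5]
    - [-12.5,0.5,70.5]
    - [-12.5,0.5,70.5]
    - [-12.5,0.5,70.5]
  rot:
    - [0,0,0]
    - [0,0,0]
    - [0,0,0]
    - [0,0,0]
    - [0,0,0]
    - [0,0,0]
    - [0,0,0]
    - [0,0,0]
    - [0,0,0]
    - [0,0,0]
  grip: [0.55,0.55,0.55,0.55,0.55,0.55,0.6,0.82,0.82,0.82]

```text
time_s: 24.35
eef_pos: [0.4232, -0.0775, 0.0381]
eef_rot: [-0.06, 0.742, 0.665, 0.066]
wrist_force: [0.5, 0.8, 0.0]
opening: 0.821
grasp_force: 0.0
```

play_rows:
  xyz:
    - [0,0,-15]
    - [0,0,-35]
    - [0,0,-60]
    - [5,0,-95]
    - [10,0,-130]
    - [10,0,-160]
    - [10,0,-180]
    - [10,0,-180]
    - [10,0,-180]
    - [10,0,-180]
  rot:
    - [0,0,0]
    - [0,0,0]
    - [0,0,0]
    - [0,0,0]
    - [0,0,0]
    - [0,0,0]
    - [0,0,0]
    - [0,0,0]
    - [0,0,0]
    - [0,0,0]
  grip: [0.82,0.82,0.82,0.82,0.82,0.82,0.82,0.82,0.82,0.82]

```text
time_s: 25.6
eef_pos: [0.4203, -0.0988, 0.2159]
eef_rot: [-0.061, 0.742, 0.665, 0.066]
wrist_force: [0.5, -0.0, -0.8]
opening: 0.819
grasp_force: 0.0
```

Run:
```python
from h import *
import pickle
c=cam('wrist');save(c,'w10.png');pickle.dump(c,open('w10.pkl','wb'))
P=cloud(c);u=np.array([-.108,-.994,0])
for s in np.arange(-.147,.08,.006):
    pt=np.array([.4315,0])+u[:2]*(s+.0466)
    m=np.hypot(P[...,0]-pt[0],P[...,1]-pt[1])<.003
    if m.any(): print(round(s,3),np.median(P[m][:,2]).round(4),end='; ')
delta()
```

```text
-0.147 0.0275; -0.141 0.0192; -0.135 0.0193; -0.129 0.0194; -0.123 0.0193; -0.117 0.019; -0.111 0.0195; -0.105 0.0196; -0.099 0.0323; -0.093 0.0316; -0.087 0.0305; -0.081 0.0297; -0.075 0.0282; -0.069 0.0272; -0.063 0.0268; -0.057 0.0319; -0.051 0.0313; -0.045 0.0305; -0.039 0.0293; -0.033 0.0281; -0.027 0.0275; -0.021 0.0263; -0.015 0.0321; -0.009 0.0312; -0.003 0.0299; 0.003 0.0291; 0.009 0.3492; 0.015 0.0273; 0.021 0.0263; 0.027 0.0254; 0.033 0.0241; 0.039 0.0232; 0.045 0.0225; 0.051 0.2784; 0.057 0.288; 0.063 0.0126; 0.069 0.0121; 0.075 0.0119; t 25.65 pos [ 0.4203 -0.0989  0.216 ] psi 83.7 tilt [ 0.178 -0.003 -0.984] open 0.82 gf 0.0 F [-0.4  0.1  0.5]
```

View pics/w10.png

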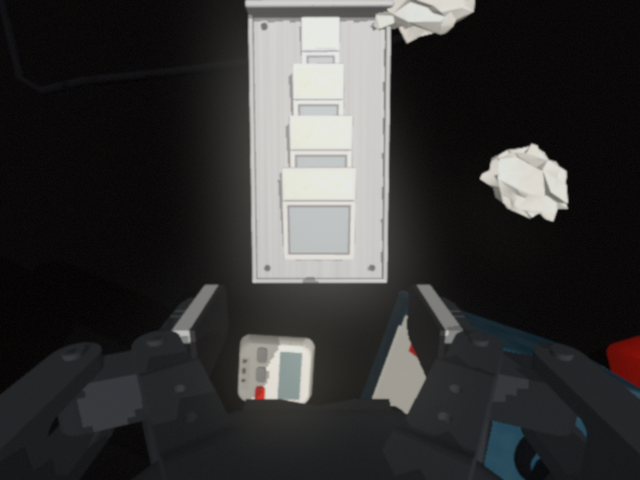

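The final view shows all four mailers shingled in order along the middle of the tray, labels clear. Steps are about 41 mm and slopes about 0.17 rad, so I'm handing in.

```bash
python3 -c "
from h import *
print(ctrl.hand_in())"
```

```text
the job is handed in; nothing more can be done
None
```

The job is handed in: all four mailers lie shingled narrowest to widest along the middle of the tray, labels uncovered and pointing to the stop, in about 26 s of robot time. The last wrist view gave steps of about 41 mm and slopes near 0.17 rad; the hand-in returned no score, and I did not re-measure the loose bystanders.

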